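# Clear the strip-down scrap and carry the scrap bin out

### The arm

A 7-joint arm with a two-finger parallel gripper is mounted at the origin on the work surface. World frame = base frame: x ahead of the robot, y to its left, z up, the work surface at z = 0. Lengths are in m, angles in rad, forces in N, time in s.
With the tool pointing down it reaches from about 0.425 to 0.875 m from the base axis. Payload 9.9 kg.
Tool frame: the origin (TCP) lies midway between the tips of the shut fingers; the grasp point (between the pads) lies 19 mm behind it; z points along the fingers, y is the line along which they close (so a half turn about z gives the same grasp; the last joint's range is limited). The gripper opens to 85 mm and grips with 20 to 120 N. Pads are 22 mm wide; open, the fingers measure 114 mm over their backs; the gripper's body (76 mm by 85 mm) begins 54 mm behind the grasp point. The pads swing forward as they close: fully open they stand 13 mm farther back than shut.
Start: joints at [1.13, 0.576, 0.025, 1.437, -0.015, 1.129, -0.057], TCP at [0.236, -0.632, 0.231] pointing down, gripper open.
Joint ranges: [-2.76, 2.76], [-0.34, 2.15], [-1.52, 1.57], [0.19, 2.46], [-1.09, 4.23], [0.17, 1.99], [-2.82, 2.82]. Speed limits (rad/s): [2.22, 2.22, 3.01, 3.01, 3.14, 3.14, 3.14].

### API

Orientations are given as a unit quaternion [w, x, y, z].
In Python, from station import env gives the robot as it stands.
- The arm moves only by the tool play_rows, never from a script. Its argument "targets" is a list of rows, each a list of 7 numbers: the shift along the tool's x, y, z each as a share of 50 cm, from -1 to 1, then the turn, a rotation vector about the tool's x, y, z each as a share of 6 degrees, from -1 to 1, then the opening, from 0 (shut) to 1 (fully open). In form: [[dx, dy, dz, rx, ry, rz, claw], ...]. A call has 1 to 20 rows; each row shifts and turns the commanded pose from where the row before left it, along the tool's axes as they then stand; what a row does not reach is not made up. A row lasts 1/10 s, in which the tool goes at most 50 mm and 8.59 degrees, less where a joint would pass 70% of its speed; a pose out of reach is approached as far as the arm can. A call with a number of a shift or a turn outside -1 to 1 is refused whole. A call with a gripper value outside its range is refused whole. The fingers move at their own pace and stop on an object; the grip force is fixed at half the most. Time passes only in rows, so rows that do not move let the fingers close. It gives the time, the measured TCP pose, the force, the opening and the grip force at its end, in the units of the state.
- env.get_obs(): the state, without advancing time (a new reading comes with each control period).
- env.camera(name): name is "scene" or "top" or "wrist"; returns the picture (420x560x3 uint8, red, green, blue); there is no depth.
- env.calibration(name): a dict with "K" (3x3 intrinsics, pixels), "origin" and "rotation" of the camera in the world; the wrist camera has in their place "hand_eye" (4x4, takes a point from camera to tool coordinates, whose origin is the TCP and whose axes are the flange's). Camera axes: x right, y up, looking along -z (the intrinsics and any distortion apply to the point x, -y, -z); pixel columns grow to the right and rows downward; lengths in m; the calibration is good to about 2 mm. A picture is of the moment at which its call begins: read the wrist's pose just before it. calibration takes no time and is no camera call.
- env.sign_off(): hands the job in; it is judged then, once.
The state is a dict: "clock": time; "qpos": joint angles; "dq": joint speeds; "effort": joint torques, N m; "ee_pos": TCP position; "orientation": TCP orientation; "contact_force": force on the tool from outside, world axes, zero at the start; "torque": the same for the moment, N m; "finger_gap": opening from 0.0 (shut) to 1.0 (fully open); "grip_force": force on a finger pad.
Only numpy, scipy, OpenCV 4.12 (cv2) and the standard library are available. Lean on these libraries where they do the work, as an engineer would, in place of code of your own. Each camera call takes 0.05 s, during which the arm holds its last target. There are 200 camera calls.

### The job

Clear the three broken or worn-out pieces (the chunk of toothed dark steel, the snapped aluminium lug and the rust-brown brake pad) off the cardboard sheet into the red scrap bin, leaving the good brass gear and the good bearing lying where they are. Then lift the loaded bin by its handle and, keeping it upright, set it down inside the yellow frame painted on the bench, centred in it and square with it.

Things in the scene. Friction and masses are not known exactly. Their poses are not given: they have to be found in the camera images.
- gear_chunk: Scrap: chunk broken off a ring gear, dark steel, 48 (x) x 28 (y) x 20 mm high, four short teeth along its +y side, plain at -y. Origin at the centre of its underside, z up, lying flat on the cardboard. Easily gripped across y at the origin (28 mm). About 0.11 kg.
- casing_lug: Scrap: lug snapped off an aluminium casing, silver, about 58 (x) x 30 (y) x 22 mm high, a round eye with a dark hole at its +x end, ragged at -x. Origin at the centre of its underside, z up. Easily gripped across y at the origin (30 mm). About 0.08 kg.
- brake_pad: Scrap: worn brake pad, steel back plate below and two rust-brown lining blocks on top, 54 (x) x 30 (y) x 18 mm high. Origin at the centre of its underside, z up. Easily gripped across y at the origin (30 mm). About 0.10 kg.
- good_gear: Good part, to be left alone: whole brass gear with 14 teeth, 67 mm in diameter, 22 mm high, lying flat. Origin at the centre of its underside.
- good_bearing: Good part, to be left alone: whole round steel bearing with a blue seal ring, 62 mm in diameter, 17.5 mm high, lying flat. Origin at the centre of its underside.
- sheet: Sheet of cardboard fixed on the bench, 300 (x) x 340 (y) x 4 mm thick, on which the five parts lie, in any arrangement. Origin at the centre of its underside.
- bin: Red sheet-steel scrap bin, open on top, 260 (x) x 160 (y) x 80 mm high, walls 4 mm, loose on the bench to one side of the cardboard, about 0.45 kg. Origin at the centre of its underside, z up. A fixed steel handle arches over its middle along y (flat straps at y = +-82 mm, 18 mm wide in x, up to 147 mm), leaving two openings 120 mm long in x, before and behind it.
- bin_handle: The bin's carrying handle, rigidly fixed to the bin: same origin and axes as the bin. Its grip is a black rubber sleeve 22 mm in diameter and 110 mm long along the bin's y, axis 145 mm above the bin's underside; to be pinched along the bin's x.
- handle_mid (a point): Middle of the handle's rubber sleeve, on its axis, 145 mm above the centre of the bin's underside. Axes as the bin's.
- frame: Yellow rectangle painted flat on the bench, inside 330 (x) x 230 (y) mm, line 18 mm wide, on the other side of the cardboard from the bin. Origin at its centre on the bench. The bin belongs inside it with its long side along the frame's x, either way round.

How it is judged:
By the outcome, as a careful person would: the job done as asked, in the order asked, and still so for the second after the job is handed in, with the robot touching nothing.
It also fails if it takes over 72 s, if anything falls off the work surface, if the arm or the gripper's body presses on something with over 40 N, if the wrist force passes 120 N, or if a joint passes its speed limit or range.

## Working session

There is one attempt and no reset: what is moved stays moved. The work goes in short steps, Python scripts to look and compute and a tool call to move; the robot and the scene stay as the last step left them, time stands still between calls to the robot, and variables do not carry over. Pictures are saved under pics/ and viewed, at most 10 in all, crops included, and the job is handed in when it is done.

Besides the shell and the picture viewer there is one more tool, called after "Request:" as a command line: name --pt "numbers of a row" for each row, then --argument value for the rest. play_rows: Moves the arm, as the interface text tells. Its arguments: {"type":"object","properties":{"targets":{"type":"array","items":{"type":"array","items":{"type":"number","minimum":-1,"maximum":1}}}},"required":["targets"]}

```bash
ls; mkdir -p pics; python3 - <<'E'
from station import env
import cv2
o=env.get_obs();print(o['clock'],o['ee_pos'],o['orientation'],o['finger_gap'])
for n in('top','scene'):
    c=env.calibration(n);print(n,c)
    cv2.imwrite(f'pics/{n}0.png',cv2.resize(env.camera(n)[:,:,::-1],(800,600),interpolation=cv2.INTER_CUBIC))
print(env.calibration('wrist'))
E
```

```text
pics
0.0 [ 0.23558697 -0.63206056  0.23043919] [-8.17970044e-04  9.84128815e-01  1.77453579e-01 -1.84616228e-04] 1.0011405838984122
top {'K': array([[505.75117093,   0.        , 282.57297108],
       [  0.        , 505.75117093, 207.69287801],
       [  0.        ,   0.        ,   1.        ]]), 'origin': array([ 0.36512322, -0.00466768,  1.19963383]), 'rotation': array([ 0.71296503,  0.06574572, -0.06788606, -0.69480202])}
scene {'K': array([[419.9488757 ,   0.        , 274.25935392],
       [  0.        , 419.9488757 , 208.64797203],
       [  0.        ,   0.        ,   1.        ]]), 'origin': array([ 1.33594939, -0.14882361,  0.58931701]), 'rotation': array([0.67731488, 0.38139091, 0.30177559, 0.55201179])}
{'K': array([[362.53416743,   0.        , 279.42793681],
       [  0.        , 362.53416743, 209.30456447],
       [  0.        ,   0.        ,   1.        ]]), 'hand_eye': array([[-3.81859375e-04,  9.45748070e-01,  3.24900666e-01,
         8.48170152e-02],
       [ 9.99999926e-01,  3.76180301e-04,  8.02939344e-05,
        -9.10543603e-04],
       [-4.62833967e-05,  3.24900672e-01, -9.45748144e-01,
        -1.42999002e-01],
       [ 0.00000000e+00,  0.00000000e+00,  0.00000000e+00,
         1.00000000e+00]])}
```

View pics/top0.png

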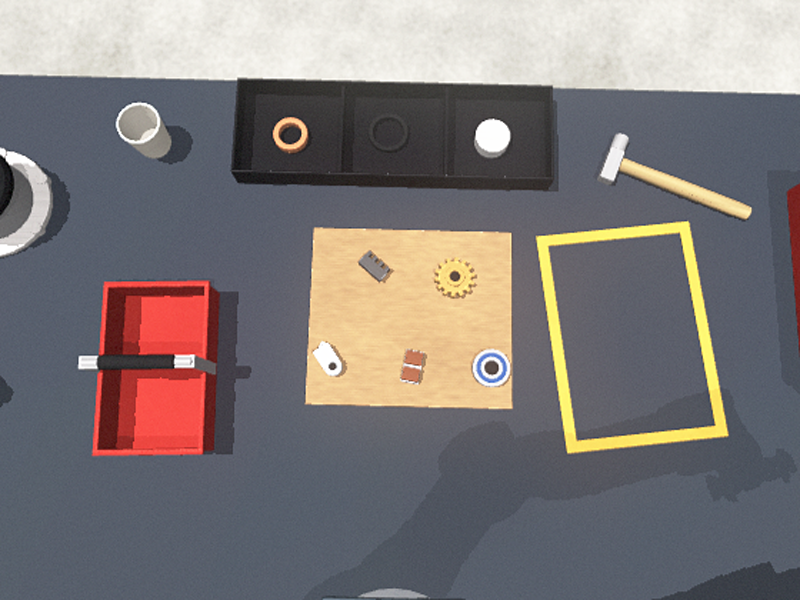

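View pics/scene0.png

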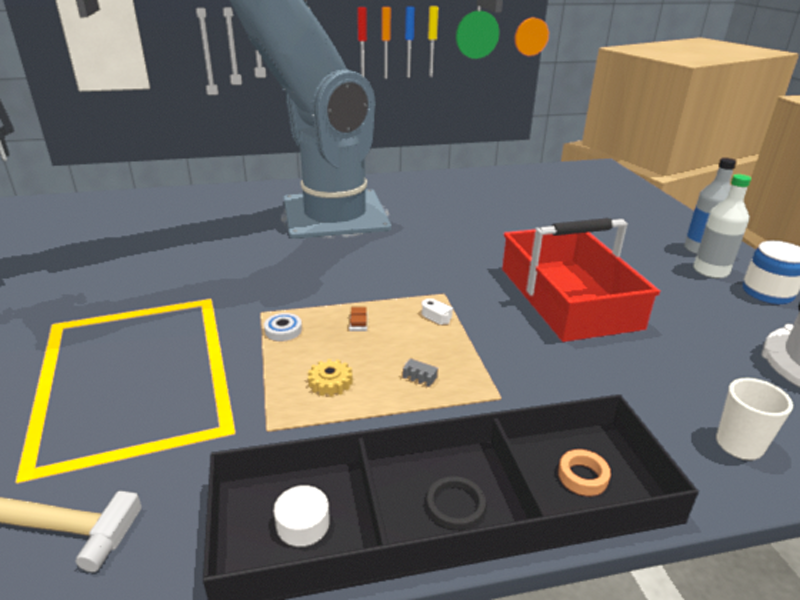

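Top view: sheet in the middle with chunk ≈(376,266), lug ≈(328,358), pad ≈(413,366), gear (455,277), bearing (491,368). The bin is on the left (+y) and the yellow frame on the right. The scene view agrees. I'll enlarge the sheet next.

```bash
cat > h.py <<'E'
import numpy as np, cv2
from scipy.spatial.transform import Rotation as R
def rot(q): return R.from_quat([q[1],q[2],q[3],q[0]])
def pose(env,name):
    c=env.calibration(name)
    if name!='wrist': return c['K'],np.array(c['origin']),rot(c['rotation']).as_matrix()
    o=env.get_obs();H=c['hand_eye'];T=rot(o['orientation']).as_matrix()
    return c['K'],np.array(o['ee_pos'])+T@H[:3,3],T@H[:3,:3]
def world(P,uv,z):
    K,o,M=P;uv=np.atleast_2d(uv).astype(float)
    d=np.c_[(uv[:,0]-K[0,2])/K[0,0],-(uv[:,1]-K[1,2])/K[1,1],-np.ones(len(uv))]@M.T
    return o+d*((z-o[2])/d[:,2])[:,None]
def proj(P,X):
    K,o,M=P;p=(np.atleast_2d(X)-o)@M
    return np.c_[K[0,0]*p[:,0]/-p[:,2]+K[0,2],K[1,1]*-p[:,1]/-p[:,2]+K[1,2]]
E
python3 - <<'E'
from station import env
from h import *
im=env.camera('top')[:,:,::-1];cv2.imwrite('pics/top.npy.png',im)
c=im[155:290,205:365];cv2.imwrite('pics/c1.png',cv2.resize(c,None,fx=4.4,fy=4.4,interpolation=cv2.INTER_CUBIC))
P=pose(env,'top')
f=.7
print('sheet',world(P,np.array([[313,228],[512,233],[512,408],[306,404]])*f,.004).round(3).tolist())
print('frame out',(w:=world(P,np.array([[537,237],[689,222],[728,435],[569,453]])*f,0)).round(3).tolist(),w.mean(0))
print('bin top',(w:=world(P,np.array([[105,282],[215,282],[214,455],[93,456]])*f,.08)).round(3).tolist(),w.mean(0))
E
```

```text
sheet [[0.71, 0.153, 0.004], [0.71, -0.188, 0.004], [0.413, -0.187, 0.004], [0.411, 0.15, 0.004]]
frame out [[0.705, -0.232, 0.0], [0.739, -0.495, 0.0], [0.379, -0.541, 0.0], [0.343, -0.281, 0.0]] [ 0.54178078 -0.38719419  0.        ]
bin top [[0.591, 0.467, 0.08], [0.595, 0.294, 0.08], [0.328, 0.275, 0.08], [0.322, 0.458, 0.08]] [0.45927282 0.37338562 0.08      ]
```

View pics/c1.png

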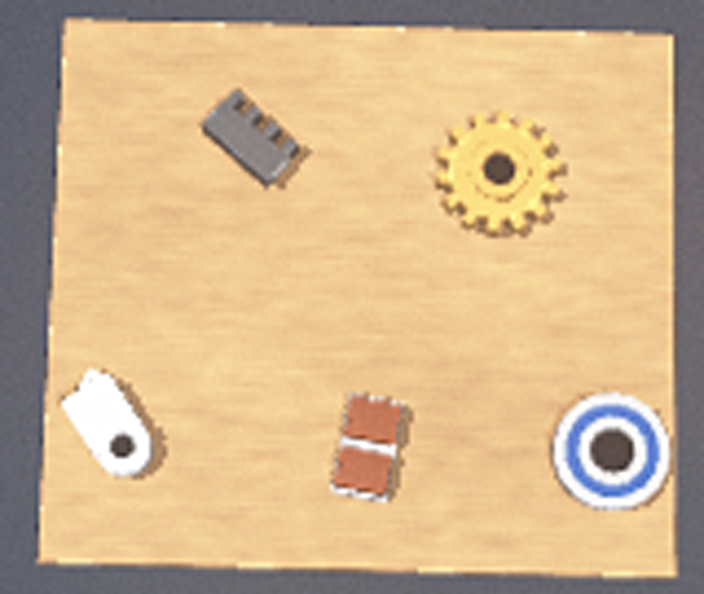

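Sheet corners come out at 300 × 340 mm, the right size. In the crop, chunk top corners are ≈(203,125),(238,90),(303,150),(268,185). The lug runs from its ragged end (77,385) to its hole at (122,446). Pad corners are ≈(350,395),(408,402),(390,500),(332,490). Moving over the sheet for a closer wrist view.

Request:
play_rows --pt "0 0 0 0 0 0.85 1" --pt "0 0 0 0 0 0.85 1" --pt "0 0 0 0 0 0.85 1" --pt "0 0 0 0 0 0.85 1"

```text
clock: 0.55
ee_pos: [0.2357, -0.6323, 0.2309]
orientation: [-0.0, 1.0, -0.001, -0.0]
contact_force: [0.1, -0.1, -0.1]
finger_gap: 1.001
grip_force: 0.0
```

Request:
play_rows --pt "0.04 -0.068 -0.006 0 0 0 1" --pt "0.04 -0.068 -0.006 0 0 0 1" --pt "0.04 -0.068 -0.006 0 0 0 1" --pt "0.04 -0.068 -0.006 0 0 0 1" --pt "0.04 -0.068 -0.006 0 0 0 1" --pt "0.04 -0.068 -0.006 0 0 0 1" --pt "0.04 -0.068 -0.006 0 0 0 1" --pt "0.04 -0.068 -0.006 0 0 0 1" --pt "0.04 -0.068 -0.006 0 0 0 1" --pt "0.04 -0.068 -0.006 0 0 0 1" --pt "0.04 -0.068 -0.006 0 0 0 1" --pt "0.04 -0.068 -0.006 0 0 0 1" --pt "0.04 -0.068 -0.006 0 0 0 1" --pt "0.04 -0.068 -0.006 0 0 0 1" --pt "0.04 -0.068 -0.006 0 0 0 1" --pt "0.04 -0.068 -0.006 0 0 0 1" --pt "0.04 -0.068 -0.006 0 0 0 1" --pt "0.04 -0.068 -0.006 0 0 0 1" --pt "0 0 0 0 0 0 1" --pt "0 0 0 0 0 0 1"

```text
clock: 2.55
ee_pos: [0.5953, -0.0193, 0.2848]
orientation: [0.0, 1.0, 0.001, -0.0]
contact_force: [-0.0, -0.6, 0.2]
finger_gap: 0.995
grip_force: 0.0
```

```bash
python3 - <<'E'
from station import env
from h import *
P=pose(env,'top')
c=lambda a:np.array(a)/4.4+[205,155]
for n,a,z in(('chunk',[(203,125),(238,90),(303,150),(268,185)],.024),('lug ends+hole',[(62,402),(92,368),(122,446)],.026),('pad',[(350,395),(408,402),(390,500),(332,490)],.02)):
    w=world(P,c(a),z);print(n,w.round(4)[:,:2].tolist(),w.mean(0).round(4))
o=env.get_obs();print(o['clock'],o['ee_pos'],o['orientation'])
W=pose(env,'wrist');im=env.camera('wrist')[:,:,::-1]
np.savez('w1.npz',K=W[0],o=W[1],M=W[2])
cv2.imwrite('pics/w1raw.png',im)
cor=proj(W,[[.71,.153,.004],[.71,-.188,.004],[.413,-.187,.004],[.411,.15,.004]]);print(cor.round(0).tolist())
cv2.imwrite('pics/w1.png',cv2.resize(im,(800,600),interpolation=cv2.INTER_CUBIC))
E
```

```text
chunk [[0.6474, 0.0712], [0.6675, 0.0528], [0.6349, 0.0165], [0.6151, 0.0349]] [0.6412 0.0439 0.024 ]
lug ends+hole [[0.4945, 0.14], [0.513, 0.125], [0.4721, 0.1073]] [0.4932 0.1241 0.026 ]
pad [[0.5029, -0.0122], [0.4999, -0.0432], [0.4478, -0.0347], [0.4523, -0.004]] [ 0.4757 -0.0235  0.02  ]
2.55 [ 0.59531453 -0.01929406  0.28476147] [ 2.83607302e-05  9.99998830e-01  1.46089316e-03 -4.51716668e-04]
[[121.0, 54.0], [437.0, 55.0], [405.0, 295.0], [154.0, 295.0]]
```

View pics/w1.png

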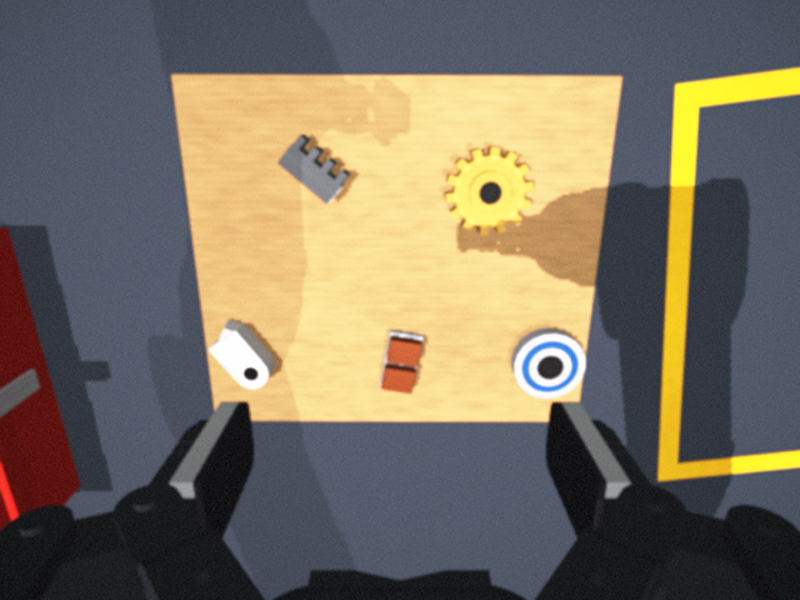

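Wrist view: the predicted sheet corners match the image to about 2 px. Chunk top corners are ≈(279,161),(303,134),(355,178),(331,203). The lug hole is at (251,374), with its ragged end ≈(211,350)-(232,330). The pad lies at ≈(390,330)-(425,335)-(412,392)-(382,388). I'll enlarge the chunk, lug and pad here.

```bash
python3 - <<'E'
from h import *
im=cv2.imread('pics/w1raw.png')
f=lambda x,y,w,h:cv2.resize(im[y:y+h,x:x+w],None,fx=6,fy=6,interpolation=cv2.INTER_CUBIC)
a=f(190,88,64,60);b=f(142,220,64,60);c=f(250,222,64,60)
cv2.imwrite('pics/w1c.png',np.vstack([np.hstack([a[:300],b[:300]]),]) if 0 else cv2.resize(np.hstack([a,b,c]),None,fx=.69,fy=.69))
E
```

```text
(no output)
```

View pics/w1c.png

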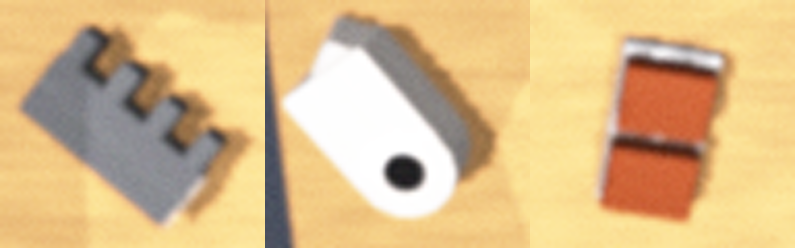

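Crop: chunk top corners (20,105),(88,28),(225,135),(165,225). Lug's ragged corners, relative to its panel, are (18,102),(100,48) with the hole at (138,172). Pad lining corners, relative to its panel, are (92,65),(192,75),(158,218),(70,205).

```bash
cat >> h.py <<'E'
def plan(env,p,yaw=None):
    """steps (units) from current pose to p with tool-x at world yaw (deg)"""
    o=env.get_obs();T=rot(o['orientation']).as_matrix();y0=np.degrees(np.arctan2(T[1,0],T[0,0]))
    if yaw is None: yaw=y0
    t=-((yaw-y0+180)%360-180)
    c,s=np.cos(np.radians(yaw)),np.sin(np.radians(yaw))
    d=np.array(p)-o['ee_pos'];q=np.array([[c,s,0],[s,-c,0],[0,0,-1]])@d
    print('t',round(o['clock'],2),'pos',np.round(o['ee_pos'],4),'yaw',round(y0,2),'tilt',round(T[2,2],5),'| turn units total',round(t/6,3),'shift units total',(q/.5).round(4))
E
python3 - <<'E'
from station import env
from h import *
z=np.load('w1.npz');W=(z['K'],z['o'],z['M'])
for n,a,of,h in(('chunk',[(20,105),(88,28),(225,135),(165,225)],(190,88),.024),('lug',[(18,102),(100,48),(138,172)],(142,220),.026),('pad',[(92,65),(192,75),(158,218),(70,205)],(250,222),.022)):
    w=world(W,np.array(a)/4.14+of,h);print(n,w[:,:2].round(4).tolist(),w.mean(0).round(4), 'len',np.linalg.norm(w-np.roll(w,-1,0),axis=1).round(4))
plan(env,[.641,.043,.12],48)
E
```

```text
chunk [[0.6501, 0.0734], [0.6693, 0.0545], [0.6426, 0.0202], [0.6191, 0.0369]] [0.6453 0.0462 0.024 ] len [0.0269 0.0435 0.0289 0.0479]
lug [[0.4958, 0.1431], [0.5129, 0.1173], [0.473, 0.11]] [0.4939 0.1235 0.026 ] len [0.0309 0.0406 0.0401]
pad [[0.5035, -0.0095], [0.5004, -0.039], [0.4529, -0.0295], [0.4573, -0.0027]] [ 0.4785 -0.0202  0.022 ] len [0.0296 0.0485 0.0271 0.0468]
t 2.6 pos [ 0.5949 -0.0207  0.2849] yaw 0.04 tilt -1.0 | turn units total -7.993 shift units total [ 0.1564 -0.0168  0.3299]
```

Request:
play_rows --pt "0 0 0 0 0 -0.907 1" --pt "0 0 0 0 0 -0.907 1" --pt "0 0 0 0 0 -0.907 1" --pt "0 0 0 0 0 -0.907 1" --pt "0 0 0 0 0 -0.907 1" --pt "0 0 0 0 0 -0.907 1" --pt "0 0 0 0 0 -0.907 1" --pt "0 0 0 0 0 -0.907 1" --pt "0 0 0 0 0 -0.907 1" --pt "0.0202 -0.0017 0.046 0 0 0 1" --pt "0.0202 -0.0017 0.046 0 0 0 1" --pt "0.0202 -0.0017 0.046 0 0 0 1" --pt "0.0202 -0.0017 0.046 0 0 0 1" --pt "0.0202 -0.0017 0.046 0 0 0 1" --pt "0.0202 -0.0017 0.046 0 0 0 1" --pt "0.0202 -0.0017 0.046 0 0 0 1" --pt "0.0202 -0.0017 0.046 0 0 0 1" --pt "0 0 0 0 0 0 1" --pt "0 0 0 0 0 0 1" --pt "0 0 0 0 0 0 1"

```text
clock: 4.6
ee_pos: [0.6435, 0.0438, 0.1028]
orientation: [0.001, 0.91, 0.414, 0.001]
contact_force: [0.3, -1.2, 0.7]
finger_gap: 1.003
grip_force: 0.0
```

```bash
python3 - <<'E'
from station import env
from h import *
plan(env,[.643,.0447,.006],49)
W=pose(env,'wrist');im=env.camera('wrist')[:,:,::-1]
# predicted top-face outline of the chunk
c,s=np.cos(np.radians(49)),np.sin(np.radians(49))
X=np.array([[.643+a*c-b*s,.0447+a*s+b*c,.024] for a,b in((-.024,-.014),(.024,-.014),(.024,.014),(-.024,.014))])
im=im.copy();cv2.polylines(im,[proj(W,X).round().astype(int)],True,(0,255,0),1)
cv2.imwrite('pics/w2.png',cv2.resize(im,(800,600)))
E
```

```text
t 4.6 pos [0.6435 0.0438 0.1028] yaw 48.93 tilt -1.0 | turn units total -0.012 shift units total [ 0.0006 -0.002   0.1935]
```

View pics/w2.png

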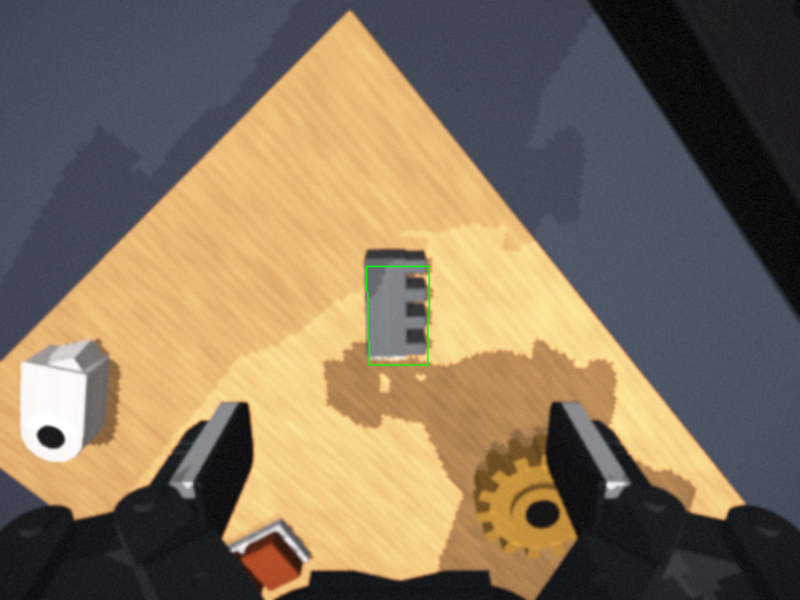

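The outline fits: the chunk sits only ~2 mm farther along tool +x, and the gear is well clear of both fingers. Descend and grip.

Request:
play_rows --pt "0.004 -0.002 0.04 0 0 0 1" --pt "0 0 0.04 0 0 0 1" --pt "0 0 0.04 0 0 0 1" --pt "0 0 0.04 0 0 0 1" --pt "0 0 0.033 0 0 0 1" --pt "0 0 0 0 0 0 1" --pt "0 0 0 0 0 0 0" --pt "0 0 0 0 0 0 0" --pt "0 0 0 0 0 0 0" --pt "0 0 0 0 0 0 0" --pt "0 0 0 0 0 0 0" --pt "0 0 0 0 0 0 0" --pt "0 0 0 0 0 0 0" --pt "0 0 0 0 0 0 0"

```text
clock: 6.05
ee_pos: [0.6442, 0.0474, 0.0059]
orientation: [0.0, 0.91, 0.415, 0.001]
contact_force: [-1.2, -1.4, 6.6]
finger_gap: 0.31
grip_force: 59.8
```

Request:
play_rows --pt "0 0 -0.05 0 0 0 0" --pt "0 0 -0.08 0 0 0 0" --pt "0 0 -0.08 0 0 0 0" --pt "0 0 -0.08 0 0 0 0" --pt "0 0 -0.08 0 0 0 0" --pt "0 0 -0.04 0 0 0 0" --pt "0 0 0 0 0 0 0"

```text
clock: 6.75
ee_pos: [0.6453, 0.0477, 0.2136]
orientation: [0.001, 0.91, 0.415, 0.003]
contact_force: [1.0, 0.0, -1.6]
finger_gap: 0.31
grip_force: 59.3
```

```bash
cat >> h.py <<'E'
from scipy.optimize import minimize
def _T(p,X):
    c,s=np.cos(p[2]),np.sin(p[2]);X=np.array(X,float)
    return np.c_[p[0]+c*X[:,0]-s*X[:,1],p[1]+s*X[:,0]+c*X[:,1],X[:,2]]
def box(l,w,z): return [(a*l/2,b*w/2,z) for a,b in((-1,-1),(1,-1),(1,1),(-1,1))]
def render(P,p,what,shape,S=4):
    m=np.zeros((shape[0]*S,shape[1]*S),np.uint8)
    q=lambda X:((proj(P,_T(p,X))+.5)*S*16).round().astype(np.int32)
    if what=='bin': cv2.fillPoly(m,[cv2.convexHull(q(box(.26,.16,0)+box(.26,.16,.08)))],255,shift=4)
    else: cv2.fillPoly(m,[q(box(.366,.266,0)),q(box(.33,.23,0))],255,shift=4)
    return cv2.resize(m,(shape[1],shape[0]),interpolation=cv2.INTER_AREA)/255.
def fit(im,P,what,p0,valid=None):
    """im BGR"""
    b,g,r=[im[:,:,i].astype(int) for i in range(3)]
    if what=='bin':
        m=((r>80)&(r>2.5*g)&(r>2.5*b)).astype(np.uint8)
        n,l,st,cc=cv2.connectedComponentsWithStats(m)
        u=proj(P,[[p0[0],p0[1],.04]])[0]
        keep=[i for i in range(1,n) if st[i,4]>60 and np.linalg.norm(cc[i]-u)<90]
        pts=np.argwhere(np.isin(l,keep))[:,::-1].astype(np.int32)
        mm=np.zeros(m.shape,np.uint8);cv2.fillConvexPoly(mm,cv2.convexHull(pts),1);m=mm
    else: m=((r>110)&(g>90)&(b<.5*g)).astype(np.uint8)
    x0=np.array(p0,float);sh=im.shape[:2]
    if valid is None:
        valid=cv2.dilate((render(P,p0,what,sh)>0).astype(np.uint8),np.ones((25,25)))
    f=lambda p:float((np.abs(render(P,p,what,sh)-m)*valid).sum())
    for k in(1,.3):
        s=np.vstack([x0]+[x0+k*np.array(e) for e in((.012,0,0),(0,.012,0),(0,0,.05))])
        r_=minimize(f,x0,method='Nelder-Mead',options=dict(initial_simplex=s,maxiter=120));x0=r_.x
    return r_.x,r_.fun,int(m.sum())
E
python3 - <<'E'
from station import env
from h import *
im=cv2.imread('pics/top.npy.png');P=pose(env,'top')
for w,p in(('bin',(.459,.373,.03)),('frame',(.542,-.387,.134))):
    x,f,n=fit(im,P,w,p);print(w,x[:2].round(4),np.degrees(x[2]).round(2),f,n)
    if w=='bin':c=np.degrees(x[2]);t=_T(x,[(.068,0,.21)])[0];print('drop',t)
plan(env,t,c)
E
```

```text
bin [0.4596 0.3843] 2.22 480.6627450980393 10146Traceback (most recent call last):
  File "<stdin>", line 6, in <module>
NameError: name '_T' is not defined
```

```bash
python3 - <<'E'
from station import env
import h
from h import *
im=cv2.imread('pics/top.npy.png');P=pose(env,'top')
x,f,n=fit(im,P,'frame',(.542,-.387,.134));print('frame',x[:2].round(4),np.degrees(x[2]).round(2),f,n)
b,g,r=[im[:,:,i].astype(int) for i in range(3)]
m=((r>80)&(r>2.5*g)&(r>2.5*b))[150:340,40:200].astype(np.uint8)
nn,l,st,cc=cv2.connectedComponentsWithStats(m);print([s.tolist() for s in st[1:] if s[4]>40])
pts=np.argwhere(m)[:,::-1]+[40,150]
hu=cv2.convexHull(pts.astype(np.int32));print('mask hull',cv2.approxPolyDP(hu,2.5,True)[:,0].tolist())
for p in((.4596,.3843,np.radians(2.2)),(.4596,.373,np.radians(2.2))):
    print('render',cv2.approxPolyDP(cv2.convexHull(proj(P,h._T(p,box(.26,.16,0)+box(.26,.16,.08))).astype(np.float32)),.5,True)[:,0].round(1).tolist())
E
```

```text
frame [ 0.5432 -0.3846] 7.45 277.38823529411764 3650
[[29, 47, 85, 57, 4163], [25, 108, 86, 61, 4931]]
mask hull [[146, 197], [153, 207], [148, 314], [141, 317], [65, 318], [73, 197]]
render [[143.39999389648438, 198.5], [152.1999969482422, 205.3000030517578], [148.1999969482422, 315.3999938964844], [138.8000030517578, 316.20001220703125], [64.5, 317.20001220703125], [72.4000015258789, 199.3000030517578]]
render [[148.39999389648438, 198.60000610351562], [156.89999389648438, 205.39999389648438], [153.10000610351562, 315.5], [144.0, 316.29998779296875], [69.80000305175781, 317.29998779296875], [77.4000015258789, 199.39999389648438]]
```

Request:
play_rows --pt "0 0 0 0 0 0.975 0" --pt "0 0 0 0 0 0.975 0" --pt "0 0 0 0 0 0.975 0" --pt "0 0 0 0 0 0.975 0" --pt "0 0 0 0 0 0.975 0" --pt "0 0 0 0 0 0.975 0" --pt "0 0 0 0 0 0.975 0" --pt "0 0 0 0 0 0.975 0" --pt "-0.0199 -0.0687 0 0 0 0 0" --pt "-0.0199 -0.0687 0 0 0 0 0" --pt "-0.0199 -0.0687 0 0 0 0 0" --pt "-0.0199 -0.0687 0 0 0 0 0" --pt "-0.0199 -0.0687 0 0 0 0 0" --pt "-0.0199 -0.0687 0 0 0 0 0" --pt "-0.0199 -0.0687 0 0 0 0 0" --pt "-0.0199 -0.0687 0 0 0 0 0" --pt "-0.0199 -0.0687 0 0 0 0 0" --pt "-0.0199 -0.0687 0 0 0 0 0" --pt "0 0 0 0 0 0 0" --pt "0 0 0 0 0 0 0"

```text
clock: 8.75
ee_pos: [0.5298, 0.3872, 0.2081]
orientation: [0.001, 1.0, 0.02, -0.001]
contact_force: [0.2, -1.0, -1.9]
finger_gap: 0.311
grip_force: 59.4
```

```bash
python3 - <<'E'
from station import env
from h import *
plan(env,[.5325,.387,.06],2.2)
o=env.get_obs();print(o['finger_gap'],o['grip_force'])
im=env.camera('wrist')[:,:,::-1]
cv2.imwrite('pics/w3.png',cv2.resize(im,(800,600)))
E
```

```text
t 8.75 pos [0.5298 0.3872 0.2081] yaw 2.34 tilt -1.0 | turn units total 0.024 shift units total [0.0053 0.0006 0.2963]
0.3114477536140527 59.413615465164185
```

View pics/w3.png

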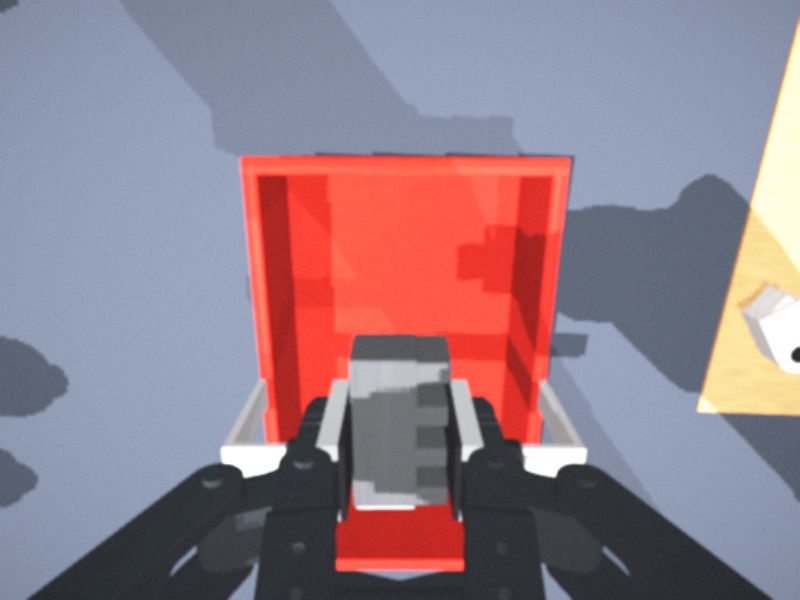

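Wrist view: the chunk is held square between the pads, over the bin's front opening. The rim's far corners are at (243,157) and (572,157), so the gripper is centred in y to a few mm. Lowering and releasing.

Request:
play_rows --pt "0.005 0 0.05 0 0 0 0" --pt "0 0 0.05 0 0 0 0" --pt "0 0 0.05 0 0 0 0" --pt "0 0 0.05 0 0 0 0" --pt "0 0 0.05 0 0 0 0" --pt "0 0 0.046 0 0 0 0" --pt "0 0 0 0 0 0 0" --pt "0 0 0 0 0 0 0.7" --pt "0 0 0 0 0 0 0.7" --pt "0 0 0 0 0 0 0.7" --pt "0 0 0 0 0 0 0.7" --pt "0 0 -0.06 0 0 0 0.7" --pt "0 0 -0.08 0 0 0 0.7" --pt "0 0 -0.08 0 0 0 0.7" --pt "0 0 -0.06 0 0 0 0.7" --pt "0 0 -0.02 0 0 0 0.7" --pt "0 0 0 0 0 0 0.7"

```text
clock: 10.5
ee_pos: [0.5341, 0.3874, 0.2139]
orientation: [-0.001, 1.0, 0.019, 0.001]
contact_force: [-0.0, -0.8, -0.6]
finger_gap: 0.701
grip_force: 0.0
```

```bash
python3 - <<'E'
from station import env
from h import *
W=pose(env,'wrist');im=env.camera('wrist')[:,:,::-1];cv2.imwrite('pics/w4.png',im)
print('rim front corners from w3-type pose',end=' ')
b,g,r=[im[:,:,i].astype(int) for i in range(3)]
m=((r>80)&(r>2.5*g)&(r>2.5*b)).astype(np.uint8)
pts=np.argwhere(m)[:,::-1];hu=cv2.approxPolyDP(cv2.convexHull(pts.astype(np.int32)),3,True)[:,0];print(hu.tolist())
print(world(W,hu,.08)[:,:2].round(4).tolist())
plan(env,[.482,.115,.15],37)
E
```

```text
rim front corners from w3-type pose [[393, 118], [380, 265], [365, 375], [357, 398], [202, 398], [194, 375], [174, 118]]
[[0.5988, 0.3069], [0.4771, 0.301], [0.3599, 0.3004], [0.3315, 0.305], [0.3253, 0.457], [0.3533, 0.4638], [0.5925, 0.4697]]
t 10.55 pos [0.5334 0.3869 0.212 ] yaw 2.23 tilt -1.0 | turn units total -5.795 shift units total [-0.4095  0.3724  0.1241]
```

Request:
play_rows --pt "0 0 0 0 0 -0.966 1" --pt "0 0 0 0 0 -0.966 1" --pt "0 0 0 0 0 -0.966 1" --pt "0 0 0 0 0 -0.966 1" --pt "0 0 0 0 0 -0.966 1" --pt "0 0 0 0 0 -0.966 1" --pt "-0.0407 0.0373 0 0 0 0 1" --pt "-0.0407 0.0373 0 0 0 0 1" --pt "-0.0407 0.0373 0 0 0 0 1" --pt "-0.0407 0.0373 0 0 0 0 1" --pt "-0.0407 0.0373 0 0 0 0 1" --pt "-0.0407 0.0373 0 0 0 0 1" --pt "-0.0407 0.0373 0.046 0 0 0 1" --pt "-0.0407 0.0373 0.046 0 0 0 1" --pt "-0.0407 0.0373 0.046 0 0 0 1" --pt "-0.0407 0.0373 0.046 0 0 0 1" --pt "0 0 0 0 0 0 1" --pt "0 0 0 0 0 0 1" --pt "0 0 0 0 0 0 1"

```text
clock: 12.45
ee_pos: [0.4832, 0.1165, 0.1196]
orientation: [-0.0, 0.948, 0.318, -0.0]
contact_force: [0.3, 0.7, 0.6]
finger_gap: 0.999
grip_force: 0.0
```

```bash
python3 - <<'E'
from station import env
from h import *
W=pose(env,'wrist');im=env.camera('wrist')[:,:,::-1];cv2.imwrite('pics/w5.png',im)
u=proj(W,[[.483,.1155,.026]])[0];print('pred',u)
x,y=u.astype(int);m=np.zeros(im.shape[:2],np.uint8)
q=(im.min(2)>165).astype(np.uint8);m[max(0,y-60):y+60,x-60:x+60]=q[max(0,y-60):y+60,x-60:x+60]
n,l,st,cc=cv2.connectedComponentsWithStats(m);i=1+st[1:,4].argmax();print(st[i],cc[i])
c=max(cv2.findContours((l==i).astype(np.uint8),0,2)[0],key=cv2.contourArea)
w=world(W,c[:,0],.026)[:,:2]
(cx,cy),s,a=cv2.minAreaRect((w*1e3).astype(np.float32));print('rect',cx,cy,s,a)
bp=cv2.boxPoints(((cx,cy),s,a));e=bp[1]-bp[0];f=bp[2]-bp[1];e=e if np.hypot(*e)>np.hypot(*f) else f
print('long axis deg',np.degrees(np.arctan2(e[1],e[0]))%180)
plan(env,[cx/1e3,cy/1e3,.006],np.degrees(np.arctan2(e[1],e[0]))%180)
E
```

```text
pred [281.27735485 215.47494611]
[ 238  158   66   92 3666] [277.00545554 205.4162575 ]
rect 485.8190612792969 119.7168960571289 (72.82437133789062, 40.06719970703125) 19.799116134643555
long axis deg 19.799122
t 12.5 pos [0.4835 0.1167 0.1199] yaw 37.07 tilt -1.0 | turn units total 2.879 shift units total [ 0.0065 -0.0042  0.2279]
```

```bash
python3 - <<'E'
from station import env
from h import *
W=pose(env,'wrist');im=cv2.imread('pics/w5.png')
for t in(190,205,215,225,235):
    m=np.zeros(im.shape[:2],np.uint8);m[140:275,221:341]=(im.min(2)>t)[140:275,221:341]
    n,l,st,cc=cv2.connectedComponentsWithStats(m);i=1+st[1:,4].argmax()
    c=max(cv2.findContours((l==i).astype(np.uint8),0,2)[0],key=cv2.contourArea)
    a=cv2.approxPolyDP(cv2.convexHull(c),1.5,True)[:,0]
    w=world(W,c[:,0],.026)[:,:2];r=cv2.minAreaRect((w*1e3).astype(np.float32));print(t,st[i].tolist(),np.round(r[0],1),np.round(r[1],1),round(r[2],1),a.tolist())
d=np.zeros(im.shape[:2],np.uint8);d[140:275,235:325]=(im.max(2)<60)[140:275,235:325]
n,l,st,cc=cv2.connectedComponentsWithStats(d)
for i in range(1,n):
    if st[i,4]>15:print('dark',st[i].tolist(),cc[i],world(W,[cc[i]],.026)[0])
cv2.imwrite('pics/w5c.png',cv2.resize(im[140:280,210:350],None,fx=4,fy=4,interpolation=cv2.INTER_CUBIC))
E
```

```text
190 [257, 159, 47, 90, 3156] [488.6 120.9] [64.8 31. ] 34.8 [[292, 159], [303, 178], [300, 234], [297, 240], [288, 247], [275, 248], [266, 244], [258, 232], [258, 178], [270, 168]]
205 [258, 159, 46, 90, 3092] [488.7 120.7] [64.6 30.6] 36.0 [[291, 159], [303, 178], [300, 234], [297, 240], [288, 247], [276, 248], [264, 242], [258, 232], [258, 180], [260, 176], [271, 168]]
215 [258, 160, 46, 89, 3057] [488.4 120.5] [63.9 30.6] 36.0 [[291, 160], [303, 178], [300, 234], [297, 240], [289, 246], [277, 248], [268, 245], [258, 231], [259, 177], [273, 167]]
225 [258, 160, 46, 89, 3002] [488.4 120.6] [63.9 30.4] 36.0 [[291, 160], [303, 179], [300, 233], [296, 241], [286, 247], [279, 248], [267, 244], [258, 231], [259, 177]]
235 [258, 168, 46, 80, 2774] [486.5 119.4] [57.9 30.2] 35.3 [[293, 168], [303, 179], [299, 236], [287, 246], [271, 246], [263, 240], [258, 230], [259, 178]]
```

View pics/w5c.png

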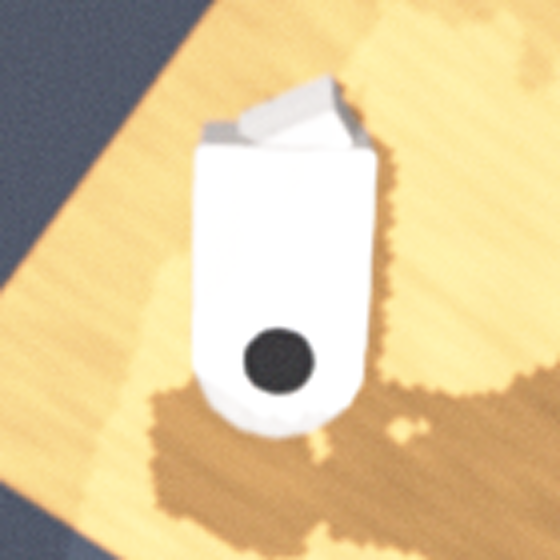

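Crop: the lug lies straight along tool x. Its flat end is at row 150, the hole at (279,361) and the eye tip at row 437, so the gripper is within 1° and 4 mm. Descend and grip, then lift.

Request:
play_rows --pt "0.006 0 0.04 0 0 0.2 1" --pt "0 0 0.05 0 0 0 1" --pt "0 0 0.05 0 0 0 1" --pt "0 0 0.05 0 0 0 1" --pt "0 0 0.037 0 0 0 1" --pt "0 0 0 0 0 0 1" --pt "0 0 0 0 0 0 0" --pt "0 0 0 0 0 0 0" --pt "0 0 0 0 0 0 0" --pt "0 0 0 0 0 0 0" --pt "0 0 0 0 0 0 0" --pt "0 0 0 0 0 0 0" --pt "0 0 0 0 0 0 0" --pt "0 0 -0.05 0 0 0 0" --pt "0 0 -0.08 0 0 0 0" --pt "0 0 -0.09 0 0 0 0" --pt "0 0 -0.09 0 0 0 0" --pt "0 0 -0.09 0 0 0 0" --pt "0 0 -0.04 0 0 0 0" --pt "0 0 0 0 0 0 0"

```text
clock: 14.5
ee_pos: [0.4871, 0.1177, 0.2299]
orientation: [0.0, 0.952, 0.307, 0.003]
contact_force: [1.1, -0.1, -0.7]
finger_gap: 0.337
grip_force: 59.7
```

```bash
python3 - <<'E'
from station import env
from h import *
plan(env,[.395,.381,.226],2.2)
plan(env,[.395,.381,.226])
E
```

```text
t 14.5 pos [0.4871 0.1177 0.2299] yaw 35.77 tilt -0.99998 | turn units total 5.596 shift units total [-0.1638 -0.5334  0.0078]
t 14.5 pos [0.4871 0.1177 0.2299] yaw 35.77 tilt -0.99998 | turn units total -0.0 shift units total [ 0.1585 -0.5349  0.0078]
```

Request:
play_rows --pt "0 0 0 0 0 0.933 0" --pt "0 0 0 0 0 0.933 0" --pt "0 0 0 0 0 0.933 0" --pt "0 0 0 0 0 0.933 0" --pt "0 0 0 0 0 0.933 0" --pt "0 0 0 0 0 0.933 0" --pt "-0.0205 -0.0667 0 0 0 0 0" --pt "-0.0205 -0.0667 0 0 0 0 0" --pt "-0.0205 -0.0667 0 0 0 0 0" --pt "-0.0205 -0.0667 0 0 0 0 0" --pt "-0.0205 -0.0667 0 0 0 0 0" --pt "-0.0205 -0.0667 0 0 0 0 0" --pt "-0.0205 -0.0667 0 0 0 0 0" --pt "-0.0205 -0.0667 0 0 0 0 0" --pt "0 0 0 0 0 0 0" --pt "0 0 0 0 0 0 0" --pt "0 0 0 0 0 0 0"

```text
clock: 16.2
ee_pos: [0.3936, 0.3793, 0.2256]
orientation: [0.001, 1.0, 0.019, -0.0]
contact_force: [-0.5, -0.3, 0.0]
finger_gap: 0.334
grip_force: 59.7
```

Request:
play_rows --pt "0 0 0.045 0 0 0 0" --pt "0 0 0.046 0 0 0 0" --pt "0 0 0.046 0 0 0 0" --pt "0 0 0.046 0 0 0 0" --pt "0 0 0.046 0 0 0 0" --pt "0 0 0.046 0 0 0 0" --pt "0 0 0.04 0 0 0 0" --pt "0 0 0 0 0 0 0" --pt "0 0 0 0 0 0 0.7" --pt "0 0 0 0 0 0 0.7" --pt "0 0 0 0 0 0 0.7" --pt "0 0 0 0 0 0 0.7" --pt "0 0 -0.06 0 0 0 0.7" --pt "0 0 -0.09 0 0 0 0.7" --pt "0 0 -0.09 0 0 0 0.7" --pt "0 0 -0.06 0 0 0 0.7" --pt "0 0 -0.02 0 0 0 0.7" --pt "0 0 0 0 0 0 0.7"

```text
clock: 18.0
ee_pos: [0.3938, 0.3812, 0.2304]
orientation: [-0.001, 1.0, 0.019, 0.001]
contact_force: [-0.2, 0.3, -1.2]
finger_gap: 0.7
grip_force: 0.0
```

```bash
python3 - <<'E'
from station import env
from h import *
plan(env,[.478,-.021,.12],-9.5)
E
```

```text
t 18.0 pos [0.3938 0.3812 0.2304] yaw 2.21 tilt -0.99999 | turn units total 1.951 shift units total [0.2988 0.7656 0.2208]
```

Request:
play_rows --pt "0 0 0 0 0 0.975 0.8" --pt "0 0 0 0 0 0.975 0.9" --pt "0.0249 0.0638 0 0 0 0 1" --pt "0.0249 0.0638 0 0 0 0 1" --pt "0.0249 0.0638 0 0 0 0 1" --pt "0.0249 0.0638 0 0 0 0 1" --pt "0.0249 0.0638 0 0 0 0 1" --pt "0.0249 0.0638 0 0 0 0 1" --pt "0.0249 0.0638 0 0 0 0 1" --pt "0.0249 0.0638 0.02 0 0 0 1" --pt "0.0249 0.0638 0.05 0 0 0 1" --pt "0.0249 0.0638 0.05 0 0 0 1" --pt "0.0249 0.0638 0.05 0 0 0 1" --pt "0.0249 0.0638 0.05 0 0 0 1" --pt "0 0 0 0 0 0 1" --pt "0 0 0 0 0 0 1" --pt "0 0 0 0 0 0 1"

```text
clock: 19.7
ee_pos: [0.4772, -0.0204, 0.1185]
orientation: [-0.0, 0.997, -0.082, -0.0]
contact_force: [0.5, 0.6, 0.2]
finger_gap: 1.003
grip_force: 0.0
```

```bash
python3 - <<'E'
from station import env
from h import *
W=pose(env,'wrist');im=env.camera('wrist')[:,:,::-1];cv2.imwrite('pics/w6.png',im)
b,g,r=[im[:,:,i].astype(int) for i in range(3)]
u=proj(W,[[.478,-.021,.022]])[0];print('pred',u);x,y=u.astype(int)
q=((r>60)&(r>2.0*g)&(r>2.*b)).astype(np.uint8);m=q*0;m[y-65:y+65,x-65:x+65]=q[y-65:y+65,x-65:x+65]
n,l,st,cc=cv2.connectedComponentsWithStats(m);print([s.tolist() for s in st[1:] if s[4]>50])
big=np.isin(l,[i for i in range(1,n) if st[i,4]>50]);w=world(W,np.argwhere(big)[:,::-1],.022)[:,:2]
R_=cv2.minAreaRect((w*1e3).astype(np.float32));print(R_)
a=R_[2];a=(a+45)%90-45
plan(env,[R_[0][0]/1e3,R_[0][1]/1e3,.006],a)
E
```

```text
pred [281.98425973 210.65656365]
[[261, 176, 38, 30, 1006], [261, 212, 37, 30, 1028]]
((479.1432800292969, -19.308120727539062), (25.83568000793457, 48.23984146118164), 79.99552917480469)
t 19.75 pos [ 0.4775 -0.0202  0.1189] yaw -9.38 tilt -1.0 | turn units total 0.103 shift units total [ 0.0029 -0.0023  0.2258]
```

Request:
play_rows --pt "0.002 -0.002 0.045 0 0 0.1 1" --pt "0 0 0.05 0 0 0 1" --pt "0 0 0.05 0 0 0 1" --pt "0 0 0.05 0 0 0 1" --pt "0 0 0.031 0 0 0 1" --pt "0 0 0 0 0 0 1" --pt "0 0 0 0 0 0 0" --pt "0 0 0 0 0 0 0" --pt "0 0 0 0 0 0 0" --pt "0 0 0 0 0 0 0" --pt "0 0 0 0 0 0 0" --pt "0 0 0 0 0 0 0" --pt "0 0 0 0 0 0 0" --pt "0 0 -0.05 0 0 0 0" --pt "0 0 -0.08 0 0 0 0" --pt "0 0 -0.09 0 0 0 0" --pt "0 0 -0.09 0 0 0 0" --pt "0 0 -0.09 0 0 0 0" --pt "0 0 -0.04 0 0 0 0" --pt "0 0 0 0 0 0 0"

```text
clock: 21.75
ee_pos: [0.4802, -0.0207, 0.2291]
orientation: [-0.0, 0.996, -0.088, 0.003]
contact_force: [0.0, -0.7, -1.4]
finger_gap: 0.319
grip_force: 59.8
```

```bash
python3 - <<'E'
from station import env
from h import *
plan(env,[.395,.381,.226],2.2)
plan(env,[.532,.386,.226],2.2)
E
```

```text
t 21.75 pos [ 0.4802 -0.0207  0.2291] yaw -10.11 tilt -0.99998 | turn units total -2.051 shift units total [-0.1394 -0.8094  0.0062]
t 21.75 pos [ 0.4802 -0.0207  0.2291] yaw -10.11 tilt -0.99998 | turn units total -2.051 shift units total [ 0.1348 -0.8089  0.0062]
```

Request:
play_rows --pt "0 0 0 0 0 -1 0" --pt "0 0 0 0 0 -1 0" --pt "-0.0116 -0.0711 0 0 0 0 0" --pt "-0.0116 -0.0711 0 0 0 0 0" --pt "-0.0116 -0.0711 0 0 0 0 0" --pt "-0.0116 -0.0711 0 0 0 0 0" --pt "-0.0116 -0.0711 0 0 0 0 0" --pt "-0.0116 -0.0711 0 0 0 0 0" --pt "-0.0116 -0.0711 0 0 0 0 0" --pt "-0.0116 -0.0711 0 0 0 0 0" --pt "-0.0116 -0.0711 0 0 0 0 0" --pt "-0.0116 -0.0711 0 0 0 0 0" --pt "-0.0116 -0.0711 0 0 0 0 0" --pt "-0.0116 -0.0711 0 0 0 0 0" --pt "0 0 0 0 0 0 0" --pt "0 0 0 0 0 0 0" --pt "0 0 0 0 0 0 0"

```text
clock: 23.45
ee_pos: [0.3951, 0.402, 0.2249]
orientation: [0.001, 1.0, 0.016, -0.0]
contact_force: [0.0, -0.8, -1.4]
finger_gap: 0.317
grip_force: 59.8
```

Request:
play_rows --pt "0 0 0.045 0 0 0 0" --pt "0 0 0.046 0 0 0 0" --pt "0 0 0.046 0 0 0 0" --pt "0 0 0.046 0 0 0 0" --pt "0 0 0.046 0 0 0 0" --pt "0 0 0.046 0 0 0 0" --pt "0 0 0.04 0 0 0 0" --pt "0 0 0 0 0 0 0" --pt "0 0 0 0 0 0 0.55" --pt "0 0 0 0 0 0 0.55" --pt "0 0 0 0 0 0 0.55" --pt "0 0 0 0 0 0 0.55" --pt "0 0 -0.06 0 0 0 0.55" --pt "0 0 -0.09 0 0 0 0.55" --pt "0 0 -0.09 0 0 0 0.55" --pt "0 0 -0.09 0 0 0 0.55" --pt "0 0 -0.09 0 0 0 0.55" --pt "0 0 -0.06 0 0 0 0.55" --pt "0 0 0 0 0 0 0.55"

```text
clock: 25.35
ee_pos: [0.3961, 0.4049, 0.3135]
orientation: [-0.003, 1.0, 0.017, 0.003]
contact_force: [-0.4, -0.8, -0.5]
finger_gap: 0.55
grip_force: 0.0
```

```bash
python3 - <<'E'
from station import env
from h import *
plan(env,[.42,.384,.32],92.2)
E
```

```text
t 25.35 pos [0.3961 0.4049 0.3135] yaw 1.9 tilt -0.99996 | turn units total -15.05 shift units total [-0.0435  0.0462 -0.0129]
```

Request:
play_rows --pt "0 0 0 0 0 -0.94 1" --pt "0 0 0 0 0 -0.94 1" --pt "0 0 0 0 0 -0.94 1" --pt "0 0 0 0 0 -0.94 1" --pt "0 0 0 0 0 -0.94 1" --pt "0 0 0 0 0 -0.94 1" --pt "0 0 0 0 0 -0.94 1" --pt "0 0 0 0 0 -0.94 1" --pt "0 0 0 0 0 -0.94 1" --pt "0 0 0 0 0 -0.94 1" --pt "0 0 0 0 0 -0.94 1" --pt "0 0 0 0 0 -0.94 1" --pt "0 0 0 0 0 -0.94 1" --pt "0 0 0 0 0 -0.94 1" --pt "0 0 0 0 0 -0.94 1" --pt "0 0 0 0 0 -0.94 1"

```text
clock: 26.95
ee_pos: [0.3947, 0.4031, 0.3078]
orientation: [0.0, 0.692, 0.722, -0.0]
contact_force: [0.4, 0.7, 0.5]
finger_gap: 1.001
grip_force: 0.0
```

Request:
play_rows --pt "-0.0117 0.0325 0.03 0 0 0 1" --pt "-0.0117 0.0325 0.03 0 0 0 1" --pt "-0.0117 0.0325 0.03 0 0 0 1" --pt "-0.0117 0.0325 0.03 0 0 0 1" --pt "0 0 0 0 0 0 1" --pt "0 0 0 0 0 0 1" --pt "0 0 0 0 0 0 1"

```text
clock: 27.65
ee_pos: [0.4603, 0.3831, 0.2486]
orientation: [-0.0, 0.693, 0.72, 0.0]
contact_force: [-0.4, 0.2, 0.9]
finger_gap: 1.001
grip_force: 0.0
```

```bash
python3 - <<'E'
from station import env
from h import *
plan(env,[.462,.384,.25],92.2)
W=pose(env,'wrist');im=env.camera('wrist')[:,:,::-1];cv2.imwrite('pics/w7.png',im)
print(proj(W,[[.462,.384,.156],[.462,.384,.145]]))
cv2.imwrite('pics/w7b.png',cv2.resize(im,(800,600)))
E
```

```text
t 27.65 pos [0.4603 0.3831 0.2486] yaw 92.19 tilt -1.0 | turn units total -0.002 shift units total [ 0.0016  0.0034 -0.0027]
[[280.96085149 213.78422248]
 [280.8962284  208.64169358]]
```

View pics/w7b.png

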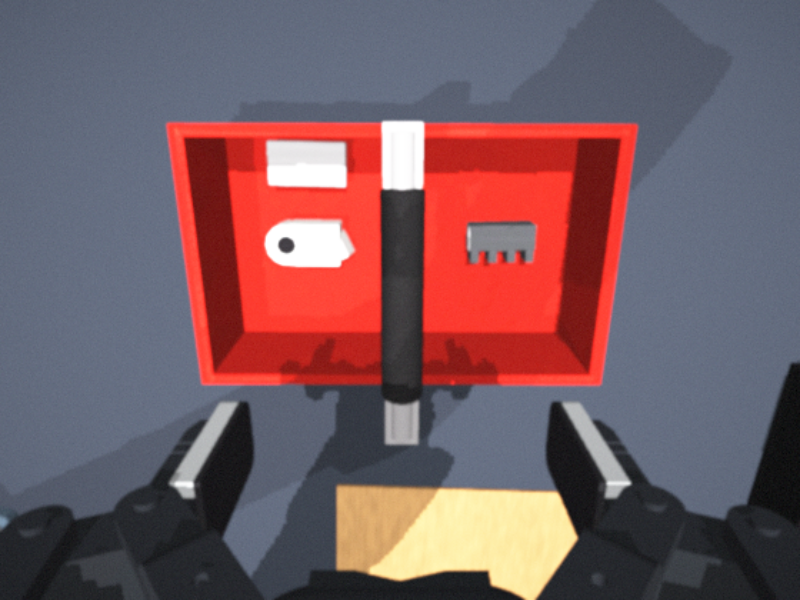

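All three scraps are in the bin: lug and pad on the left side, chunk on the right. The sleeve runs from (403,190) to (402,400), and the rim corners are (168,124),(637,124),(602,385),(203,385).

```bash
python3 - <<'E'
from station import env
from h import *
W=pose(env,'wrist')
s=world(W,np.array([(403,190),(402,400)])*.7,.150);print('sleeve',s.round(4).tolist(),np.linalg.norm(s[0]-s[1]),s.mean(0))
r=world(W,np.array([(168,124),(637,124),(602,385),(203,385)])*.7,.08);print('rim',r[:,:2].round(4).tolist(),r.mean(0),np.linalg.norm(r-np.roll(r,-1,0),axis=1))
(cx,cy),sz,a=cv2.minAreaRect((r[:,:2]*1e3).astype(np.float32));print(cx,cy,sz,a)
plan(env,[s[:,0].mean(),s[:,1].mean(),.124],92.2)
E
```

```text
sleeve [[0.4607, 0.4384, 0.15], [0.4646, 0.3288, 0.15]] 0.10960283610006596 [0.46260462 0.38358772 0.15      ]
rim [[0.326, 0.4618], [0.5935, 0.4719], [0.6011, 0.3051], [0.3319, 0.2949]] [0.46314692 0.38343403 0.08      ] [0.26768655 0.16702926 0.26943369 0.16691913]
463.3526916503906 383.46826171875 (269.4336853027344, 167.02432250976562) 2.1586737632751465
t 27.7 pos [0.4603 0.3833 0.2489] yaw 92.2 tilt -1.0 | turn units total 0.001 shift units total [0.0005 0.0046 0.2499]
```

Request:
play_rows --pt "0 0.0046 0.04 0 0 0 1" --pt "0 0 0.05 0 0 0 1" --pt "0 0 0.05 0 0 0 1" --pt "0 0 0.05 0 0 0 1" --pt "0 0 0.04 0 0 0 1" --pt "0 0 0.02 0 0 0 1" --pt "0 0 0 0 0 0 1" --pt "0 0 0 0 0 0 0" --pt "0 0 0 0 0 0 0" --pt "0 0 0 0 0 0 0" --pt "0 0 0 0 0 0 0" --pt "0 0 0 0 0 0 0" --pt "0 0 0 0 0 0 0" --pt "0 0 0 0 0 0 0" --pt "0 0 0 0 0 0 0"

```text
clock: 29.2
ee_pos: [0.4629, 0.3827, 0.1241]
orientation: [-0.0, 0.694, 0.72, 0.0]
contact_force: [-2.3, -1.8, 6.4]
finger_gap: 0.242
grip_force: 58.3
```

```bash
python3 - <<'E'
from station import env
from h import *
z=np.load('w1.npz');W=(z['K'],z['o'],z['M']);im=cv2.imread('pics/w1raw.png')
p0=(.5432,-.3846,np.radians(7.45))
x,f,n=fit(im,W,'frame',p0);print('wrist',x[:2].round(4),np.degrees(x[2]).round(2),f,n)
T=env.camera('top')[:,:,::-1].copy();cv2.imwrite('pics/t2.png',T);P=pose(env,'top')
x,f,n=fit(T,P,'frame',p0);print('top',x[:2].round(4),np.degrees(x[2]).round(2),f,n)
for w in (world(W,np.array([(676,86),(700,107),(658,480),(679,462)])*.7,0),):print(w.round(4)[:,:2].tolist())
import h
print('model',h._T(p0,[(.183,.133,0),(.165,.115,0),(-.183,.133,0),(-.165,.115,0)]).round(4)[:,:2].tolist())
plan(env,[.546,-.385,.25],97.5)
o=env.get_obs();print(o['finger_gap'],o['contact_force'])
E
```

```text
wrist [ 0.5419 -0.3833] 7.21 456.3686274509804 8488
top [ 0.5432 -0.3846] 7.45 271.65882352941173 3665
[[0.7054, -0.2296], [0.6904, -0.2508], [0.3431, -0.2757], [0.3643, -0.2928]]
model [[0.7074, -0.229], [0.6919, -0.2492], [0.3445, -0.2765], [0.3647, -0.292]]
t 29.25 pos [0.4628 0.3826 0.124 ] yaw 92.16 tilt -1.0 | turn units total -0.891 shift units total [-1.5439 -0.0355 -0.2519]
0.23532267942152127 [-2.68505738 -1.38910341  5.94884635]
```

Request:
play_rows --pt "0 0 -0.01 0 0 0 0" --pt "0 0 -0.02 0 0 0 0" --pt "0 0 -0.03 0 0 0 0" --pt "0 0 -0.04 0 0 0 0" --pt "0 0 -0.05 0 0 0 0" --pt "0 0 -0.05 0 0 0 0" --pt "0 0 -0.03 0 0 0 0" --pt "0 0 -0.015 0 0 0 0" --pt "0 0 0 0 0 0 0" --pt "0 0 0 0 0 0 0" --pt "0 0 0 0 0 0 0"

```text
clock: 30.35
ee_pos: [0.4627, 0.3819, 0.2446]
orientation: [-0.0, 0.694, 0.72, -0.001]
contact_force: [0.1, 0.0, -6.3]
finger_gap: 0.241
grip_force: 59.2
```

```bash
python3 - <<'E'
from station import env
from h import *
W=pose(env,'wrist');im=env.camera('wrist')[:,:,::-1].copy();cv2.imwrite('pics/w8.png',im)
b,g,r=[im[:,:,i].astype(int) for i in range(3)]
m=((r>80)&(r>2.5*g)&(r>2.5*b)).astype(np.uint8)
pts=np.argwhere(m)[:,::-1];hu=cv2.approxPolyDP(cv2.convexHull(pts.astype(np.int32)),3,True)[:,0];print(hu.tolist())
T=rot(env.get_obs()['orientation']).as_matrix();t=env.get_obs()['ee_pos']
zz=t[2]-.1235+.08
print((((world(W,hu,zz)-t)@T)[:,:2]).round(4).tolist())
plan(env,[.543,-.3845,.25],97.4)
plan(env,[.543,-.3845,.25])
o=env.get_obs();print(o['finger_gap'],o['contact_force'],o['torque'])
E
```

```text
[[553, 88], [489, 363], [69, 361], [8, 87]]
[[0.0833, 0.1338], [-0.0827, 0.1339], [-0.0813, -0.1333], [0.0839, -0.1317]]
t 30.4 pos [0.4628 0.3821 0.2447] yaw 92.15 tilt -1.0 | turn units total -0.875 shift units total [-1.5411 -0.0383 -0.0106]
t 30.4 pos [0.4628 0.3821 0.2447] yaw 92.15 tilt -1.0 | turn units total -0.0 shift units total [-1.5381  0.1029 -0.0106]
0.23724998947849502 [ 0.73984084  0.89008121 -7.39396318] [-0.04163435 -0.00874501 -0.01037904]
```

Request:
play_rows --pt "0 0 0 0 0 -0.438 0" --pt "0 0 0 0 0 -0.438 0" --pt "-0.01 0 0 0 0 0 0" --pt "-0.02 0 0 0 0 0 0" --pt "-0.03 0 0 0 0 0 0" --pt "-0.04 0 0 0 0 0 0" --pt "-0.05 0 0 0 0 0 0" --pt "-0.059 -0.0018 0 0 0 0 0" --pt "-0.059 -0.0018 0 0 0 0 0" --pt "-0.059 -0.0018 0 0 0 0 0" --pt "-0.059 -0.0018 0 0 0 0 0" --pt "-0.059 -0.0018 0 0 0 0 0" --pt "-0.059 -0.0018 0 0 0 0 0" --pt "-0.059 -0.0018 0 0 0 0 0" --pt "-0.059 -0.0018 0 0 0 0 0" --pt "-0.059 -0.0018 0 0 0 0 0" --pt "-0.059 -0.0018 0 0 0 0 0" --pt "-0.059 -0.0018 0 0 0 0 0" --pt "-0.059 -0.0018 0 0 0 0 0" --pt "-0.059 -0.0018 0 0 0 0 0"

```text
clock: 32.4
ee_pos: [0.5097, -0.0762, 0.246]
orientation: [0.0, 0.661, 0.751, -0.0]
contact_force: [1.1, 1.4, -7.9]
finger_gap: 0.242
grip_force: 59.1
```

Request:
play_rows --pt "-0.059 -0.0018 0 0 0 0 0" --pt "-0.059 -0.0018 0 0 0 0 0" --pt "-0.059 -0.0018 0 0 0 0 0" --pt "-0.059 -0.0018 0 0 0 0 0" --pt "-0.059 -0.0018 0 0 0 0 0" --pt "-0.059 -0.0018 0 0 0 0 0" --pt "-0.059 -0.0018 0 0 0 0 0" --pt "-0.059 -0.0018 0 0 0 0 0" --pt "-0.05 0 0 0 0 0 0" --pt "-0.04 0 0 0 0 0 0" --pt "-0.03 0 0 0 0 0 0" --pt "-0.02 0 0 0 0 0 0" --pt "-0.012 0 0 0 0 0 0" --pt "0 0 0 0 0 0 0" --pt "0 0 0 0 0 0 0" --pt "0 0 0 0 0 0 0"

```text
clock: 34.0
ee_pos: [0.5439, -0.3828, 0.2459]
orientation: [-0.0, 0.659, 0.752, 0.0]
contact_force: [0.4, -0.3, -6.8]
finger_gap: 0.239
grip_force: 59.0
```

```bash
python3 - <<'E'
from station import env
from h import *
o=env.get_obs();T=rot(o['orientation']).as_matrix();t=o['ee_pos']
W=pose(env,'wrist');im=env.camera('wrist')[:,:,::-1].copy();cv2.imwrite('pics/w9.png',im)
b,g,r=[im[:,:,i].astype(int) for i in range(3)]
m=((r>80)&(r>2.5*g)&(r>2.5*b)).astype(np.uint8)
pts=np.argwhere(m)[:,::-1];hu=cv2.approxPolyDP(cv2.convexHull(pts.astype(np.int32)),3,True)[:,0];print(hu.tolist())
print((((world(W,hu,t[2]-.0435)-t)@T)[:,:2]).round(4).tolist())
plan(env,[.543,-.3845,.1245],97.4);print(o['finger_gap'],o['contact_force'])
E
```

```text
[[554, 88], [491, 363], [430, 400], [391, 419], [250, 399], [70, 361], [8, 87]]
[[0.0834, 0.1348], [-0.0827, 0.1355], [-0.1131, 0.1007], [-0.1297, 0.0764], [-0.1121, -0.0188], [-0.0809, -0.1323], [0.0839, -0.1315]]
t 34.05 pos [ 0.5439 -0.383   0.246 ] yaw 97.47 tilt -1.0 | turn units total 0.012 shift units total [-0.0027 -0.0022  0.2429]
0.2386967840186672 [ 0.36341197 -0.32665426 -6.8419173 ]
```

Request:
play_rows --pt "-0.0025 -0.002 0.02 0 0 0 0" --pt "0 0 0.04 0 0 0 0" --pt "0 0 0.05 0 0 0 0" --pt "0 0 0.05 0 0 0 0" --pt "0 0 0.035 0 0 0 0" --pt "0 0 0.02 0 0 0 0" --pt "0 0 0.01 0 0 0 0" --pt "0 0 0.006 0 0 0 0" --pt "0 0 0.006 0 0 0 0" --pt "0 0 0.005 0 0 0 0" --pt "0 0 0 0 0 0 0" --pt "0 0 0 0 0 0 0"

```text
clock: 35.25
ee_pos: [0.5429, -0.3854, 0.1251]
orientation: [0.0, 0.66, 0.751, 0.0]
contact_force: [-0.1, 0.5, -6.8]
finger_gap: 0.239
grip_force: 59.2
```

Request:
play_rows --pt "0 0 0.002 0 0 0 0" --pt "0 0 0.001 0 0 0 0" --pt "0 0 0 0 0 0 0"

```text
clock: 35.55
ee_pos: [0.5434, -0.3861, 0.1241]
orientation: [0.001, 0.66, 0.751, 0.0]
contact_force: [0.4, -3.1, -0.9]
finger_gap: 0.243
grip_force: 59.8
```

Contact with the bench: the load has come off the wrist. Release and rise.

Request:
play_rows --pt "0 0 0 0 0 0 0.5" --pt "0 0 0 0 0 0 1" --pt "0 0 0 0 0 0 1" --pt "0 0 0 0 0 0 1" --pt "0 0 0 0 0 0 1" --pt "0 0 0 0 0 0 1" --pt "0 0 -0.03 0 0 0 1" --pt "0 0 -0.05 0 0 0 1" --pt "0 0 -0.08 0 0 0 1" --pt "0 0 -0.08 0 0 0 1" --pt "0 0 -0.08 0 0 0 1" --pt "0 0 -0.08 0 0 0 1" --pt "0 0 -0.06 0 0 0 1" --pt "0 0 0 0 0 0 1" --pt "0 0 0 0 0 0 1" --pt "0 0 0 0 0 0 1"

```text
clock: 37.15
ee_pos: [0.5423, -0.3851, 0.3526]
orientation: [-0.001, 0.66, 0.751, -0.0]
contact_force: [0.1, 0.7, -0.1]
finger_gap: 1.001
grip_force: 0.0
```

```bash
python3 - <<'E'
from station import env
from h import *
plan(env,[.543,-.3845,.35],97.4)
W=pose(env,'wrist');im=env.camera('wrist')[:,:,::-1].copy();cv2.imwrite('pics/w10.png',im)
x,f,n=fit(im,W,'frame',(.543,-.3845,np.radians(7.4)));print('frame wrist',x[:2].round(4),np.degrees(x[2]).round(2),f,n)
b,g,r=[im[:,:,i].astype(int) for i in range(3)]
m=((r>80)&(r>2.5*g)&(r>2.5*b)).astype(np.uint8)
pts=np.argwhere(m)[:,::-1];hu=cv2.approxPolyDP(cv2.convexHull(pts.astype(np.int32)),3,True)[:,0];print(hu.tolist())
w=world(W,hu,.08);print(w[:,:2].round(4).tolist())
T=env.camera('top')[:,:,::-1].copy()
cv2.imwrite('pics/last.png',np.vstack([cv2.resize(im,(480,300)),cv2.resize(T,(480,300))]) if 0 else np.hstack([cv2.resize(im,(400,300)),cv2.resize(T,(400,300))]))
E
```

```text
t 37.15 pos [ 0.5423 -0.3851  0.3526] yaw 97.41 tilt -1.0 | turn units total 0.002 shift units total [0.001  0.0015 0.0052]
frame wrist [ 0.5424 -0.3832] 7.36 1109.3333333333335 16073
[[403, 87], [398, 384], [375, 419], [184, 419], [167, 394], [158, 87]]
[[0.6653, -0.2857], [0.7554, -0.6859], [0.7366, -0.7559], [0.4502, -0.7933], [0.4233, -0.748], [0.4013, -0.3199]]
```

View pics/last.png

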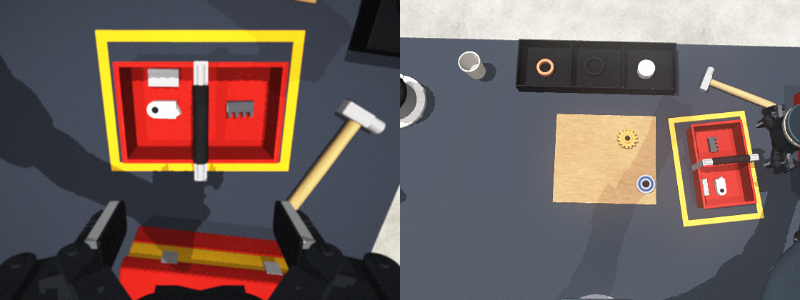

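The bin sits upright in the frame with all three scraps in it. Its centre is (0.544, -0.385) against the frame's (0.542, -0.383), and its yaw is 7.4° for both. The gear and bearing haven't moved, and the gripper is clear.

```bash
python3 -c "
from station import env
print(env.sign_off())"
```

```text
the job is handed in; nothing more can be done
None
```

The job is handed in at about 37 s: all three scrap pieces are in the bin, the bin is upright in the yellow frame (about 2–3 mm off centre, square to within 0.1°), and the good gear and bearing were left where they lay.

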